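# Clamp a board in a draw-latch jig

### The job

Clamp the board in the jig: push the red sliding jaw in until you feel it hold the board snug against the fixed jaw, swing the stiff steel loop over and down behind the keeper on the sliding jaw and draw its bar in under the keeper's lip so that it is caught, then press the red lever down past centre until it rests fully home and the board is clamped tight and square. Work with a gentle hand, never leaning hard on the jig, leave the other things on the bench where they are, and let go of everything at the end.

Things in the scene. Friction and masses are not known exactly. Their poses are not given: they have to be found in the camera images.
- jig: Clamping jig fixed level on the bench: grey base 335 x 150 x 12 mm, red fixed and sliding jaws. Origin on the bench under the lever's pivot axis, midway across. x runs from the latch to the sliding jaw, y across, z up. In its mm: base x -125 to 210; fixed jaw x -30 to 20, y +-60, top z 48; guide rails at y +-66, x 108 to 208, top z 26; lever rest at x -88, top z 53. The latch works at y = 0.
- jaw: Red sliding jaw, 72 (x) x 120 (y) x 42.5 (z) mm, top 55 mm above the bench. Origin at the foot of its clamping face, which looks to jig -x; axes as the jig's. Slides along jig x only, about 2 N friction; travel jig x 76 to 130 mm, at 80 when the board is snug between the jaws (fixed face at x = 20), 104 to 125 at the start. The keeper stands on its top.
- jaw_back (a point): Centre of the sliding jaw's outer face (the face away from the board, looking to jig +x), 72 mm from the clamping face, 34 mm above the bench; the place to push, towards jig -x.
- board_center (a point): Centre of the loose light-wood board, 60 (its x, across the clamping gap) x 150 (its y) x 22 (z) mm, 0.13 kg, lying on the jig's base between the jaws, a little skew and 6 to 14 mm off the fixed jaw at the start. Axes: board x, y, z as the jig's when square.
- board: The same board as board_center; origin at the centre of its underside.
- lever (a joint): Latch lever's angle about its pivot (rad). 0 = shut, handle level, pointing to jig -x; pi/2 = upright; 2.2 = open stop, leaning towards the sliding jaw. Starts at 1.8 to 2.15. Friction 0.06 N m: stays where left; moving the loop may drag it along. Hooked, it resists closing over the last 0.7 rad with 5 to 8 N at the handle's end, passes centre at about 0.17 rad, then springs shut.
- lever_pivot (a point): Point on the lever's pivot axis, midway across the jig, 60 mm above the bench.
- lever_tip (a point): Point near the end of the lever's red handle, 95 mm from the pivot, on the face that the hand presses (the face towards the sliding jaw when the lever stands up, the top face when shut). The handle's red grip is 62 mm long, 22 mm wide, 12 mm thick, from 43 to 105 mm from the pivot.
- loop (a joint): Loop's angle about its hinge on the lever, relative to the lever (rad). Elevation above level, from its hinge towards jig +x, is loop minus lever: 0 = level towards the sliding jaw, pi/2 = upright. Starts at 3.5 to 3.74 (about upright); stop at 3.75. Stiff hinge (0.06 N m): it stays where left and turns with the lever, so an uncaught bar rises off the jaw as the lever closes.
- loop_bar (a point): Centre of the loop's steel cross-bar: 68 mm long across the jig (along jig y), 7 mm thick, black ball ends, 120 mm from the loop's hinge, which sits on the lever 20 mm from the pivot along the handle. Two side rods 44 mm apart join bar and hinge and pass either side of the handle and of the keeper.
- keeper_seat (a point): Where the hooked bar's centre sits: 26 mm from the jaw's clamping face, 3.5 mm above its top. Steel hook 30 mm wide, open to +x; upright face 3.5 mm to -x, lip reaching 6 mm to +x, lip top 15.5 mm above; gives 7 mm to -x at 20 N/mm. Jaw snug, lever open: the bar comes down on the jaw's top 13 to 21 mm to +x; pushing it to -x (8 to 14 N) takes it under the lip, the lever following to about 1 rad.
- screwdriver: Bystander: yellow-handled screwdriver lying beside the jig.
- offcut: Bystander: wooden offcut 70 x 45 x 22 mm beside the jig.
- square: Bystander: try square, red stock 100 mm and aluminium blade 130 mm, lying flat.
- tape: Bystander: yellow and black tape measure, 34 mm high.
- glue: Bystander: white glue bottle, 60 mm wide, 150 mm high.
- screws: Bystander: clear jar with blue cap, 68 mm wide, 80 mm high.
- mallet: Bystander: wooden mallet, 290 mm long, lying down, 70 mm high.
There are look-alikes about, which are no part of the job. What is meant by the board is not yellow, and is the smaller of those in its own colour.

How it is judged:
On the way, in this order (a step that is already met when the one before it is completed fails the run):
1. the sliding jaw is pressed on the board, which bears on the fixed jaw (x of jaw in the frame of jig below 0.086 m and x of board in the frame of jig below 0.0535 m and contact force between jaw and board above 2 N), for 0.02 s.
2. the loop's bar is caught under the keeper's lip while the lever is still well up (value of joint lever above 0.6 rad and x of loop_bar in the frame of keeper_seat between -0.004 and 0.008 m and z of loop_bar in the frame of keeper_seat below 0.008 m), for 0.2 s.
At the end, for the whole second after the job is handed in: Lever fully shut (under 0.06 rad), the loop's bar seated in the keeper (within 4 mm along the jig), the board flat on the base, square to the jaws within 0.03 rad, against the fixed jaw within 3.5 mm and clamped with more than 30 N, at rest (value of joint lever below 0.06 rad and x of loop_bar in the frame of keeper_seat between -0.004 and 0.004 m and z of loop_bar in the frame of keeper_seat between -0.006 and 0.008 m and contact force between jaw and board above 30 N and angle between the x axis of board and the x axis of jig, either way round below 0.03 rad and x of board in the frame of jig below 0.0535 m and height (world z) of board below 0.016 m and linear speed of board below 0.02 m/s); the robot touches nothing.
It fails at once if the robot leans on the jig or the board with more than 40 N (contact force between any of the arm, the fingers and jig above 40 N or contact force between the fingers and board above 40 N).
It fails at once if a bystander is moved by more than 30 mm (distance of any of screwdriver, offcut, square, tape, glue, screws, mallet from where it was at the start of the episode above 0.03 m).
It also fails if it takes over 72 s, if anything falls off the work surface, if the arm or the gripper's body presses on something with over 40 N, if the wrist force passes 120 N, or if a joint passes its speed limit or range.

### The arm

A 6-joint arm with a two-finger parallel gripper is mounted at the origin on the work surface. World frame = base frame: x ahead of the robot, y to its left, z up, the work surface at z = 0. Lengths are in m, angles in rad, forces in N, time in s.
With the tool pointing down it reaches from about 0.35 to 0.975 m from the base axis. Payload 4.9 kg.
Tool frame: the origin (TCP) lies at the very end of the fingers, on their centre line; the grasp point (between the pads) lies 19 mm behind it (manip.hold_point_z is the distance from the TCP to the grasp point, in m); z points along the fingers, x is the direction in which the jaws open and shut, and the axes are right-handed (so a half turn about z gives the same grasp; the last joint's range is limited). The gripper opens to 85 mm and grips with 20 to 120 N. Pads are 22 mm wide; open, the fingers measure 114 mm over their backs; the gripper's body (76 mm by 85 mm) begins 54 mm behind the grasp point. The pads swing forward as they close: fully open they stand 13 mm farther back than shut.
Start: joints at [-1.372, 0.053, 1.613, -0, 1.476, -0.119], TCP at [0.195, -0.594, 0.231] pointing down, gripper open.
Joint ranges: [-3.01, 3.01], [-1.01, 2.22], [0.06, 2.58], [-1.02, 4.17], [0.09, 2.62], [-3.14, 3.14]. Speed limits (rad/s): [2.57, 2.57, 3.14, 3.14, 3.14, 3.14].

### API

Orientations are given as a unit quaternion [w, x, y, z].
In Python, from plant import manip gives the robot as it stands.
- The arm moves only by the shell command python3 -m handwheel 'ROWS' [OPENING]. ROWS is JSON, a list of rows, each an object of numbers: "dx", "dy", "dz": the shift along the tool's x, y, z in m; "ax", "ay", "az": the turn, a rotation vector about the tool's x, y, z in rad. In form: [{"dx": .., "dy": .., "dz": .., "ax": .., "ay": .., "az": ..}, ...]. A call has 1 to 5 rows; each row is the pose to reach, as a shift and turn from the pose commanded when the call began, along the tool's axes at that moment; what a row does not reach only later rows make up. A row lasts 1/8 s, in which the tool goes at most 62.5 mm and 10.7 degrees, less where a joint would pass 70% of its speed; a pose out of reach is approached as far as the arm can. A call with a gripper value outside its range is refused whole. OPENING is the closure in counts, from 0 (fully open) to 255 (shut), set as the call begins (- or left out, the last holds). The fingers move at their own pace and stop on an object; the grip force is fixed at half the most. Time passes only in rows, so rows that repeat a pose let the fingers close. It gives the time, the measured TCP pose, the force and the opening at its end, in the units of the state.
- manip.state(): the state, without advancing time (a new reading comes with each control period).
- manip.grab_frame(name): name is "side" or "top"; returns a dict with "image" (480x640x3 uint8, blue, green, red), "z_map" (480x640 float32, m along the optical axis (not along the pixel's ray), 0 where there is no reading), "K" (3x3 intrinsics, pixels), "k1" (the pictures are not rectified: a ray, as slopes to the right and down, at radius r is drawn at 1 + k1 r^2 times it, then the intrinsics apply), "xyz" and "rotation" of the camera in the world. Camera axes: x right, y up, looking along -z (the intrinsics and any distortion apply to the point x, -y, -z); pixel columns grow to the right and rows downward; lengths in m; the calibration is good to about 2 mm. A picture is of the moment at which its call begins.
- manip.job_done(): hands the job in, once; it reports no verdict.
The state is a dict: "time": time; "joint_pos": joint angles; "joint_vel": joint speeds; "joint_efforts": joint torques, N m; "tool_pos": TCP position; "tool_rot": TCP orientation; "contact_force": force on the tool from outside, world axes, zero at the start; "ft_torque": the same for the moment, N m; "gripper_width": opening from 0.0 (shut) to 1.0 (fully open).
Only numpy, scipy, OpenCV 4.12 (cv2) and the standard library are available. Lean on these libraries where they do the work, as an engineer would, in place of code of your own. Each camera call takes 0.05 s, during which the arm holds its last target.

## Working session

There is one attempt and no reset: what is moved stays moved. The work goes in short steps, Python scripts to look and compute and a shell command to move; the robot and the scene stay as the last step left them, time stands still between calls to the robot, and variables do not carry over. Pictures are saved under pics/ and viewed, and the job is handed in when it is done.

```bash
ls; mkdir -p pics; python3 - <<'E'
from plant import manip
import cv2,numpy as np
print(manip.state())
for n in("side","top"):
    f=manip.grab_frame(n); cv2.imwrite(f"pics/{n}0.png",f["image"]); np.savez(f"{n}0.npz",**f)
    print(n,f["K"],f["k1"],f["xyz"],f["rotation"])
E
```

```text
pics
{'time': 0.0, 'joint_pos': array([-1.37199430e+00,  5.33778801e-02,  1.61430637e+00, -1.61791182e-05,
        1.47601791e+00, -1.19010410e-01]), 'joint_vel': array([ 0.00067511,  0.00102177,  0.00219509,  0.00015389, -0.00141747,
       -0.00045874]), 'joint_efforts': array([-1.83135242e-03, -3.93679225e+01, -3.70180392e+01, -1.84492360e-04,
        7.08583262e-03,  6.77782950e-06]), 'tool_pos': array([ 0.19516961, -0.59307813,  0.23004261]), 'tool_rot': array([-7.09564390e-04,  8.10089288e-01, -5.86305580e-01, -7.80437728e-04]), 'contact_force': array([-0.43956934,  0.06034741,  0.0325299 ]), 'ft_torque': array([ 0.04208604,  0.03983351, -0.00667059]), 'gripper_width': 1.0012600368248397}
side [[590.81394422   0.         320.23024437]
 [  0.         590.81394422 238.53943028]
 [  0.           0.           1.        ]] -0.20222921600680155 [ 0.44780569 -1.40191475  0.95064096] [ 0.88260235  0.4686427  -0.01387328 -0.03456372]
top [[495.26775272   0.         317.38418423]
 [  0.         495.26775272 250.68702627]
 [  0.           0.           1.        ]] -0.08089520014292624 [ 0.3554897  -0.10119986  1.2774101 ] [ 0.70539141  0.04948668 -0.05920594 -0.70460534]
```

View pics/side0.png

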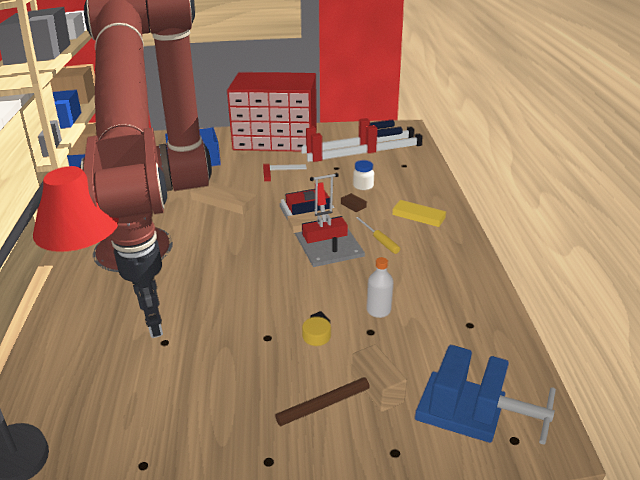

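View pics/top0.png

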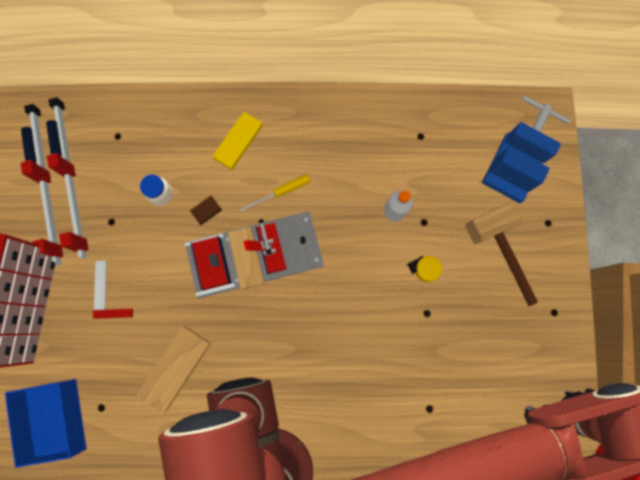

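The top view shows the jig around (255,253). The sliding jaw is at (211,263), the board at (243,258) and the fixed jaw and latch at (268,247). Next I'll enlarge and measure.

```bash
cat > h.py <<'E'
import numpy as np,cv2
from scipy.spatial.transform import Rotation as R
def rot(q): return R.from_quat([q[1],q[2],q[3],q[0]])
def ray(f,u,v):
    K=f["K"];k=float(f["k1"])
    x=(np.asarray(u,float)-K[0,2])/K[0,0];y=(np.asarray(v,float)-K[1,2])/K[1,1]
    xd,yd=x.copy(),y.copy()
    for _ in range(20):
        s=1+k*(x*x+y*y); x=xd/s;y=yd/s
    return np.stack([x,-y,-np.ones_like(x)],-1)
def pix2w(f,u,v,z=None,h=None):
    d=ray(f,u,v); Rm=rot(f["rotation"]).as_matrix(); w=d@Rm.T
    if h is not None: t=(h-f["xyz"][2])/w[...,2]
    else: t=z
    return f["xyz"]+w*np.asarray(t)[...,None]
def proj(f,p):
    p=np.atleast_2d(p); c=(p-f["xyz"])@rot(f["rotation"]).as_matrix()
    x=c[:,0]/-c[:,2];y=-c[:,1]/-c[:,2]; s=1+float(f["k1"])*(x*x+y*y)
    return np.stack([x*s*f["K"][0,0]+f["K"][0,2],y*s*f["K"][1,1]+f["K"][1,2]],-1)
def crop(img,x0,y0,x1,y1,s,name):
    c=cv2.resize(img[y0:y1,x0:x1],None,fx=s,fy=s,interpolation=cv2.INTER_CUBIC)
    for x in range((x0+9)//10*10,x1,10): cv2.line(c,((x-x0)*s,0),((x-x0)*s,8 if x%50 else 18),(0,255,0),1)
    for y in range((y0+9)//10*10,y1,10): cv2.line(c,(0,(y-y0)*s),(8 if y%50 else 18,(y-y0)*s),(0,255,0),1)
    cv2.imwrite(name,c)
E
python3 - <<'E'
from h import *
t=dict(np.load("top0.npz"));s=dict(np.load("side0.npz"))
crop(t["image"],180,205,330,305,5,"pics/top0c.png")
crop(s["image"],270,160,390,280,5,"pics/side0c.png")
E
```

```text
(no output)
```

View pics/top0c.png

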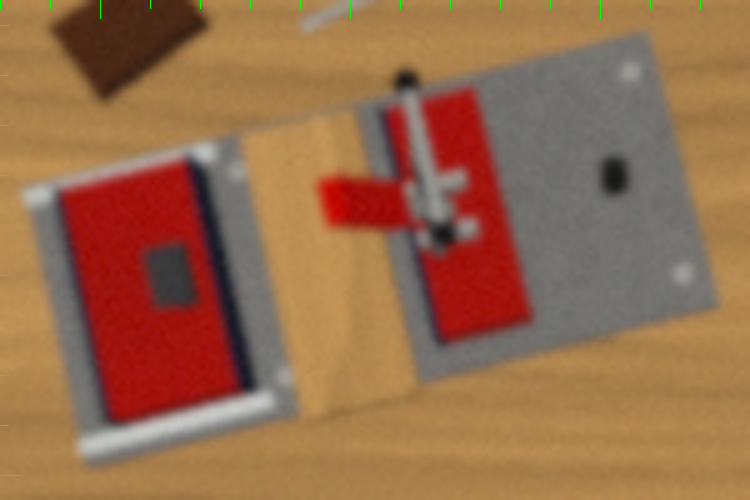

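View pics/side0c.png

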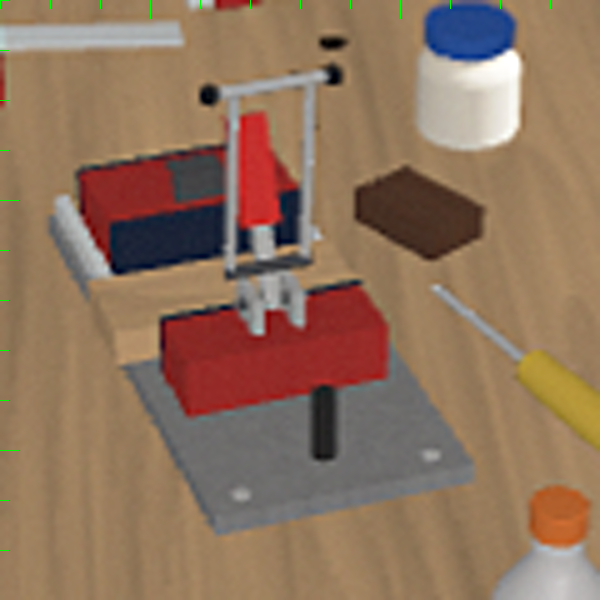

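```bash
cat >> h.py <<'E'
def jig2w(P,pose):
    x,y,a=pose; P=np.atleast_2d(P)/1000.; c,s=np.cos(a),np.sin(a)
    return np.stack([x+c*P[:,0]-s*P[:,1],y+s*P[:,0]+c*P[:,1],P[:,2]],-1)
E
python3 - <<'E'
from h import *
from scipy.optimize import least_squares
t=dict(np.load("top0.npz"));s=dict(np.load("side0.npz"))
T=np.array([[645,32],[718,303],[90,465],[22,190],[475,87],[532,320],[440,343]])/5+[180,205]
TP=np.array([[-125,-75,12],[-125,75,12],[210,75,12],[210,-75,12],[-30,-60,48],[-30,60,48],[20,60,48.]])
S=np.array([[473,465],[213,515],[388,350],[188,385],[160,320],[362,285]])/5+[270,160]
SP=np.array([[-125,-75,12],[-125,75,12],[-30,-60,48-10],[-30,60,48],[20,60,48],[20,-60,48.]])
SP[2]=[-30,-60,48];S[2]=np.array([388,345])/5+[270,160]
SP=np.delete(SP,2,0);S=np.delete(S,2,0)
def fn(p): return np.r_[(proj(t,jig2w(TP,p))-T).ravel(),(proj(s,jig2w(SP,p))-S).ravel()]
r=least_squares(fn,[0.4,0.1,1.4],loss='soft_l1');print(r.x,np.degrees(r.x[2]));print(r.fun.reshape(-1,2).round(1))
np.save("pose.npy",r.x); p=r.x
# jaw: top corners  crop
J=np.array([[190,160],[245,388],[60,193],[110,422]])/5+[180,205]
w=pix2w(t,J[:,0],J[:,1],h=0.055)
a=p[2];M=np.array([[np.cos(a),np.sin(a)],[-np.sin(a),np.cos(a)]])
print("jaw",((w[:,:2]-p[:2])@M.T*1000).round(1))
B=np.array([[240,135],[300,418],[360,105],[415,380]])/5+[180,205]
w=pix2w(t,B[:,0],B[:,1],h=0.034)
print("board",((w[:,:2]-p[:2])@M.T*1000).round(1))
# bar: balls and lever tip from both cams: solve lever,loop
def bar(lev,lo):
    h=np.array([-20*np.cos(lev),0,60+20*np.sin(lev)]);e=lo-lev
    return [h+np.array([120*np.cos(e),y,120*np.sin(e)]) for y in(-37,37)]
def tip(lev): # end of handle centre
    return np.array([[-105*np.cos(lev),0,60+105*np.sin(lev)]])
bt=np.array([[405,82],[442,234]])/5+[180,205];bs=np.array([[333,75],[209,95]])/5+[270,160]
tt=np.array([[330,203]])/5+[180,205]; ts=np.array([[247,118]])/5+[270,160]
def g(q):
    b=jig2w(np.array(bar(*q)),p);h=jig2w(tip(q[0]),p)
    return np.r_[(proj(t,b)-bt).ravel(),(proj(s,b)-bs).ravel(),(proj(t,h)-tt).ravel(),(proj(s,h)-ts).ravel()]
q=least_squares(g,[2,3.6]);print(q.x,q.x[1]-q.x[0],q.fun.reshape(-1,2).round(1)); print(jig2w(np.array(bar(*q.x)),p),jig2w(tip(q.x[0]),p))
E
```

```text
[0.55369102 0.00329003 1.83054954] 104.88276275738254
[[ 0.6 -0.9]
 [ 0.8 -0.1]
 [-0.3  0.6]
 [ 0.5 -0.4]
 [-0.2 -0.3]
 [ 0.1 -1.5]
 [-0.9 -1. ]
 [-0.2 -0.1]
 [-0.2  1. ]
 [-1.2 -3.9]
 [-1.  -0. ]
 [-1.8 -0.6]]
jaw [[117.3 -57.7]
 [117.   61. ]
 [184.4 -58. ]
 [185.7  60.4]]
board [[ 92.4 -68.5]
 [ 96.5  80. ]
 [ 29.3 -68.1]
 [ 36.   76.1]]
[2.01031842 3.67564033] 1.665321914030657 [[-0.3 -0.6]
 [ 0.4  0.7]
 [-0.3  0.2]
 [-1.5  0.7]
 [ 0.4 -0.5]
 [-1.6 -0.3]]
[[ 0.59017307  0.01007161  0.1975634 ]
 [ 0.51865552 -0.0089347   0.1975634 ]] [[0.54221577 0.04646947 0.15502029]]
```

```bash
cat >> h.py <<'E'
pose=np.load("pose.npy")
def want(m,jx,jy,jz,tilt=0,st=None):
    """rel shift in tool frame (mm) & rotvec(deg) to bring TCP to jig mm with tool x=jig -y, tool down, tilt about jig y"""
    st=st or m.state(); Rc=rot(st["tool_rot"]); a=pose[2]
    X=np.array([np.sin(a),-np.cos(a),0]);Z=np.array([0,0,-1.]);Y=np.cross(Z,X)
    Rt=R.from_rotvec(np.radians(tilt)*-X)*R.from_matrix(np.stack([X,Y,Z],1))
    p=jig2w([jx,jy,jz],pose)[0]
    print("shift mm",(Rc.inv().apply(p-st["tool_pos"])*1000).round(1),"rot rad",(Rc.inv()*Rt).as_rotvec().round(4))
def w2j(p):
    a=pose[2];d=np.asarray(p)-[pose[0],pose[1],0]
    return np.stack([d[...,0]*np.cos(a)+d[...,1]*np.sin(a),-d[...,0]*np.sin(a)+d[...,1]*np.cos(a),d[...,2]],-1)*1000
def where(m):
    st=m.state(); a=pose[2]; f=st["contact_force"]
    print("t",round(st["time"],2),"jig mm",w2j(st["tool_pos"]).round(1),"Fjig",np.r_[f[0]*np.cos(a)+f[1]*np.sin(a),-f[0]*np.sin(a)+f[1]*np.cos(a),f[2]].round(1),"g",round(st["gripper_width"],3),"z axis jig",(rot([np.cos(a/2),0,0,-np.sin(a/2)]).apply(rot(st["tool_rot"]).as_matrix()[:,2])).round(3))
E
python3 - <<'E'
from h import *
from plant import manip
print(manip.hold_point_z); want(manip,215,0,300); where(manip)
E
```

```text
0.0187
shift mm [-669.3 -539.4  -68.4] rot rad [-1.6000e-03  1.4000e-03 -1.5127e+00]
t 0.1 jig mm [-484.3  499.7  230.2] Fjig [ 0.2 -0.5 -1.2] g 1.001 z axis jig [ 0.002 -0.    -1.   ]
```

```bash
python3 -m handwheel '[{"dx":-0.043,"dy":-0.034,"dz":-0.02,"az":-0.1},{"dx":-0.086,"dy":-0.068,"dz":-0.04,"az":-0.2},{"dx":-0.130,"dy":-0.103,"dz":-0.06,"az":-0.3},{"dx":-0.175,"dy":-0.14,"dz":-0.07,"az":-0.4},{"dx":-0.22,"dy":-0.177,"dz":-0.07,"az":-0.5}]' 105
python3 -c "
from h import *
from plant import manip
want(manip,215,0,300); where(manip)"
```

```text
shift mm [-669.3 -539.4  -68.4] rot rad [-1.6000e-03  1.4000e-03 -1.5127e+00]
t 0.1 jig mm [-484.3  499.7  230.2] Fjig [ 0.2 -0.5 -1.2] g 1.001 z axis jig [ 0.002 -0.    -1.   ]invalid input at $[0]: expected keys dx, dy, dz, ax, ay, az
```

```bash
cat > w.py <<'E'
import sys
from h import *
from plant import manip
where(manip)
if len(sys.argv)>3: want(manip,*map(float,sys.argv[1:]))
E
python3 -m handwheel '[{"dx":-0.043,"dy":-0.034,"dz":-0.02,"ax":0,"ay":0,"az":-0.1},{"dx":-0.086,"dy":-0.068,"dz":-0.04,"ax":0,"ay":0,"az":-0.2},{"dx":-0.130,"dy":-0.103,"dz":-0.06,"ax":0,"ay":0,"az":-0.3},{"dx":-0.175,"dy":-0.14,"dz":-0.07,"ax":0,"ay":0,"az":-0.4},{"dx":-0.22,"dy":-0.177,"dz":-0.07,"ax":0,"ay":0,"az":-0.5}]' 105
python3 w.py 215 0 300
```

```text
time: 0.72
tool_pos: [0.2952, -0.3279, 0.3022]
tool_rot: [0.0, 0.93, -0.366, 0.001]
contact_force: [0.5, 0.2, -0.3]
gripper_width: 0.588
t 0.72 jig mm [-253.7  334.9  302.2] Fjig [ 0.  -0.6 -0.3] g 0.588 z axis jig [-0.002 -0.001 -1.   ]
shift mm [-218.8 -532.9    1.7] rot rad [ 0.0011 -0.0017 -1.0101]
```

```bash

python3 -m handwheel '[{"dx":-0.022,"dy":-0.053,"dz":0,"ax":0,"ay":0,"az":-0.12},{"dx":-0.044,"dy":-0.106,"dz":0,"ax":0,"ay":0,"az":-0.24},{"dx":-0.066,"dy":-0.160,"dz":0,"ax":0,"ay":0,"az":-0.36},{"dx":-0.088,"dy":-0.213,"dz":0,"ax":0,"ay":0,"az":-0.48},{"dx":-0.11,"dy":-0.266,"dz":0,"ax":0,"ay":0,"az":-0.60}]'
python3 w.py 215 0 300
```

```text
time: 1.35
tool_pos: [0.3964, -0.0582, 0.301]
tool_rot: [0.0, 0.997, -0.075, 0.0]
contact_force: [1.0, -0.4, -0.0]
gripper_width: 0.588
t 1.35 jig mm [-19.  167.8 301. ] Fjig [-0.6 -0.9 -0. ] g 0.588 z axis jig [-0. -0. -1.]
shift mm [  60.9 -281.5    1. ] rot rad [ 2.00e-04 -4.00e-04 -4.09e-01]
```

```bash

python3 -m handwheel '[{"dx":0.012,"dy":-0.056,"dz":0,"ax":0,"ay":0,"az":-0.08},{"dx":0.024,"dy":-0.112,"dz":0,"ax":0,"ay":0,"az":-0.16},{"dx":0.036,"dy":-0.168,"dz":0,"ax":0,"ay":0,"az":-0.24},{"dx":0.048,"dy":-0.224,"dz":0,"ax":0,"ay":0,"az":-0.32},{"dx":0.061,"dy":-0.281,"dz":0,"ax":0,"ay":0,"az":-0.41}]'
python3 w.py 215 0 60
```

```text
time: 1.98
tool_pos: [0.4996, 0.2103, 0.3009]
tool_rot: [0.0, 0.992, 0.13, -0.0]
contact_force: [0.4, -0.6, 0.4]
gripper_width: 0.585
t 1.98 jig mm [214.   -0.9 300.9] Fjig [-0.7 -0.2  0.4] g 0.585 z axis jig [-0.  0. -1.]
shift mm [ -0.8  -1.1 240.9] rot rad [0.0003 0.0003 0.0006]
```

```bash

python3 -m handwheel '[{"dx":0,"dy":0,"dz":0.055,"ax":0,"ay":0,"az":0},{"dx":0,"dy":0,"dz":0.11,"ax":0,"ay":0,"az":0},{"dx":0,"dy":0,"dz":0.165,"ax":0,"ay":0,"az":0},{"dx":0,"dy":0,"dz":0.22,"ax":0,"ay":0,"az":0},{"dx":0,"dy":0,"dz":0.270,"ax":0,"ay":0,"az":0}]'
python3 w.py 214 0 30; python3 - <<'E'
from h import *
from plant import manip
for n,b in(("side",(270,120,390,280)),("top",(170,205,320,305))):
    f=manip.grab_frame(n); crop(f["image"],*b,5 if n=="top" else 4,f"pics/{n}1.png")
E
```

```text
time: 2.6
tool_pos: [0.4985, 0.2081, 0.0289]
tool_rot: [0.0, 0.992, 0.128, -0.001]
contact_force: [0.8, -0.2, -0.1]
gripper_width: 0.588
t 2.6 jig mm [212.1   0.8  28.9] Fjig [-0.4 -0.8 -0.1] g 0.588 z axis jig [-0.     0.001 -1.   ]
shift mm [ 0.7 -1.9 -1.1] rot rad [ 0.      0.0013 -0.0026]
```

View pics/side1.png

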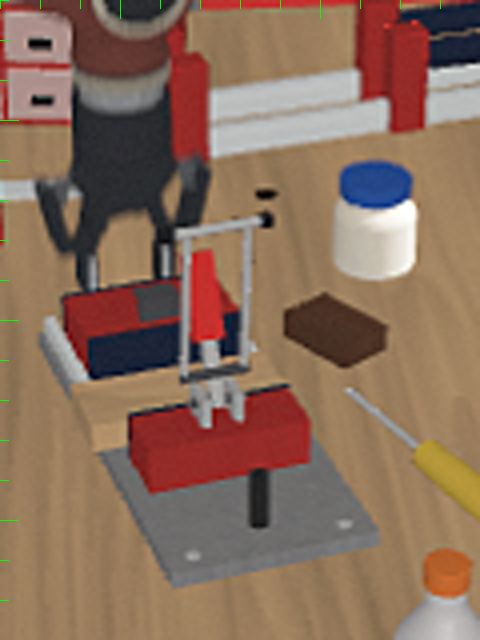

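View pics/top1.png

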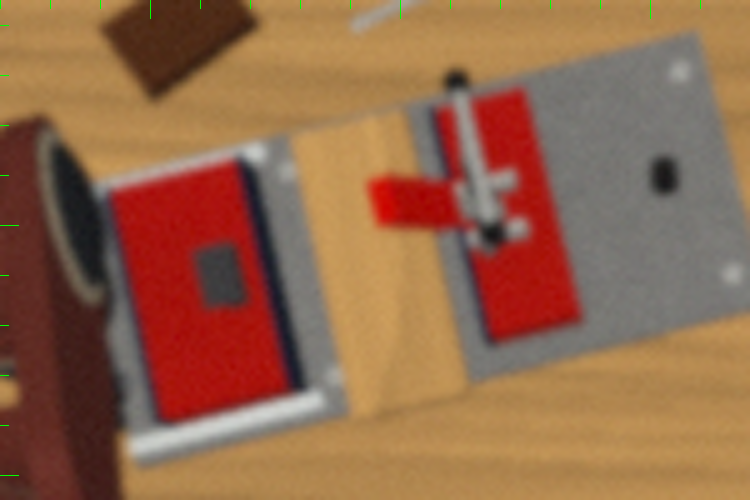

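```bash

python3 -m handwheel '[{"dx":0,"dy":0.007,"dz":0,"ax":0,"ay":0,"az":0},{"dx":0,"dy":0.014,"dz":0,"ax":0,"ay":0,"az":0},{"dx":0,"dy":0.021,"dz":0,"ax":0,"ay":0,"az":0},{"dx":0,"dy":0.028,"dz":0,"ax":0,"ay":0,"az":0},{"dx":0,"dy":0.034,"dz":0,"ax":0,"ay":0,"az":0}]'
python3 w.py 163 0 30
```

```text
time: 3.32
tool_pos: [0.5089, 0.1752, 0.0323]
tool_rot: [-0.0, 0.992, 0.128, 0.001]
contact_force: [0.4, 2.6, 2.1]
gripper_width: 0.589
t 3.33 jig mm [177.7  -0.9  32.3] Fjig [ 2.4 -1.1  2.1] g 0.589 z axis jig [ 0.    -0.002 -1.   ]
shift mm [-0.8 14.7  2.3] rot rad [-0.0002 -0.0019 -0.0031]
```

```bash

python3 -m handwheel '[{"dx":0,"dy":0.003,"dz":0,"ax":0,"ay":0,"az":0},{"dx":0,"dy":0.006,"dz":0,"ax":0,"ay":0,"az":0},{"dx":0,"dy":0.008,"dz":0,"ax":0,"ay":0,"az":0},{"dx":0,"dy":0.010,"dz":0,"ax":0,"ay":0,"az":0}]'
python3 w.py 163 0 30
```

```text
time: 3.82
tool_pos: [0.5106, 0.1658, 0.0312]
tool_rot: [-0.0, 0.992, 0.128, -0.0]
contact_force: [-0.1, 3.7, 1.8]
gripper_width: 0.585
t 3.83 jig mm [ 1.681e+02 -1.000e-01  3.120e+01] Fjig [ 3.6 -0.9  1.8] g 0.585 z axis jig [ 0.  0. -1.]
shift mm [-0.1  5.1  1.2] rot rad [-0.0001  0.0001 -0.0026]
```

```bash

python3 -m handwheel '[{"dx":0,"dy":0.001,"dz":0,"ax":0,"ay":0,"az":0},{"dx":0,"dy":0.002,"dz":0,"ax":0,"ay":0,"az":0},{"dx":0,"dy":0.003,"dz":0,"ax":0,"ay":0,"az":0}]'
python3 w.py 163 0 30
```

```text
time: 4.2
tool_pos: [0.5113, 0.1629, 0.0313]
tool_rot: [-0.0, 0.992, 0.128, -0.0]
contact_force: [-0.4, 5.2, 1.9]
gripper_width: 0.587
t 4.2 jig mm [ 1.652e+02 -1.000e-01  3.130e+01] Fjig [ 5.2 -1.   1.9] g 0.587 z axis jig [ 0.  0. -1.]
shift mm [-0.1  2.2  1.3] rot rad [-0.0002  0.0001 -0.0027]
```

```bash

python3 -m handwheel '[{"dx":0,"dy":0.001,"dz":0,"ax":0,"ay":0,"az":0},{"dx":0,"dy":0.002,"dz":0,"ax":0,"ay":0,"az":0}]'
python3 w.py 163 0 30
```

```text
time: 4.45
tool_pos: [0.5113, 0.1629, 0.0313]
tool_rot: [-0.002, 0.992, 0.128, -0.0]
contact_force: [-2.1, 12.0, 2.1]
gripper_width: 0.59
t 4.45 jig mm [ 1.651e+02 -1.000e-01  3.130e+01] Fjig [12.2 -1.1  2.1] g 0.59 z axis jig [ 0.005 -0.    -1.   ]
shift mm [-0.1  2.1  1.3] rot rad [-0.0048 -0.0001 -0.004 ]
```

```bash

python3 -m handwheel '[{"dx":0,"dy":0.001,"dz":0,"ax":0,"ay":0,"az":0},{"dx":0,"dy":0.001,"dz":0,"ax":0,"ay":0,"az":0}]'
python3 w.py 163 0 30;
python3 -m handwheel '[{"dx":0,"dy":-0.01,"dz":0,"ax":0,"ay":0,"az":0},{"dx":0,"dy":-0.02,"dz":0,"ax":0,"ay":0,"az":0},{"dx":0,"dy":-0.025,"dz":-0.05,"ax":0,"ay":0,"az":0},{"dx":0,"dy":-0.025,"dz":-0.11,"ax":0,"ay":0,"az":0},{"dx":0,"dy":-0.025,"dz":-0.16,"ax":0,"ay":0,"az":0}]'
python3 w.py -20 0 250;python3 - <<'E'
from h import *
from plant import manip
for n,b in(("side",(270,120,390,280)),("top",(170,205,320,305))):
    f=manip.grab_frame(n);np.savez(f"{n}2.npz",**f); crop(f["image"],*b,5 if n=="top" else 4,f"pics/{n}2.png")
E
```

```text
time: 4.7
tool_pos: [0.5113, 0.1629, 0.0313]
tool_rot: [-0.003, 0.992, 0.128, -0.0]
contact_force: [-2.8, 13.6, 3.7]
gripper_width: 0.588
t 4.7 jig mm [165.1  -0.   31.3] Fjig [13.9 -0.8  3.7] g 0.588 z axis jig [ 0.007 -0.    -1.   ]
shift mm [-0.   2.1  1.3] rot rad [-0.0065 -0.0001 -0.0039]
time: 5.32
tool_pos: [0.5057, 0.1841, 0.1933]
tool_rot: [0.001, 0.992, 0.128, 0.0]
contact_force: [0.3, 0.6, -0.8]
gripper_width: 0.59
t 5.33 jig mm [ 1.870e+02 -1.000e-01  1.933e+02] Fjig [ 0.5 -0.4 -0.8] g 0.59 z axis jig [-0.001 -0.001 -1.   ]
shift mm [  0.5 207.1 -56.5] rot rad [ 0.0011 -0.0006 -0.0025]
```

View pics/top2.png

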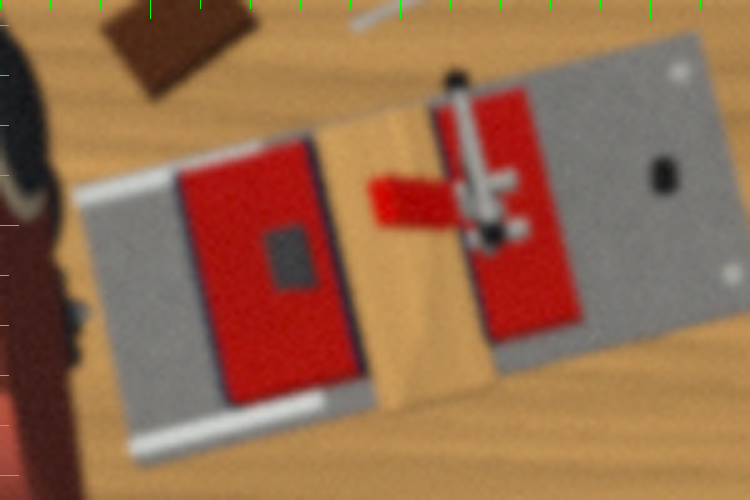

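View pics/side2.png

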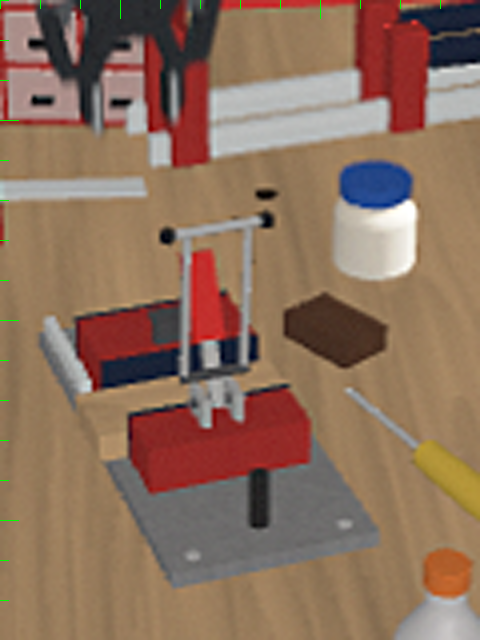

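```bash

python3 -m handwheel '[{"dx":0,"dy":0.02,"dz":-0.055,"ax":0,"ay":0,"az":0},{"dx":0,"dy":0.075,"dz":-0.075,"ax":0,"ay":0,"az":0},{"dx":0,"dy":0.130,"dz":-0.075,"ax":0,"ay":0,"az":0},{"dx":0,"dy":0.185,"dz":-0.075,"ax":0,"ay":0,"az":0},{"dx":0,"dy":0.222,"dz":-0.06,"ax":0,"ay":0,"az":-0.0025}]'
python3 w.py -35 0 188
```

```text
time: 6.05
tool_pos: [0.5629, -0.0331, 0.2515]
tool_rot: [0.001, 0.992, 0.129, 0.001]
contact_force: [1.0, -0.2, 0.3]
gripper_width: 0.589
t 6.05 jig mm [-37.5   0.5 251.5] Fjig [-0.5 -1.   0.3] g 0.589 z axis jig [-0.002 -0.001 -1.   ]
shift mm [ 0.4 -2.6 63.5] rot rad [ 0.0017 -0.0009 -0.0018]
```

```bash

python3 -m handwheel '[{"dx":0,"dy":0,"dz":0.03,"ax":0,"ay":0,"az":0},{"dx":0,"dy":0,"dz":0.0610,"ax":0,"ay":0,"az":0},{"dx":0,"dy":0,"dz":0.061,"ax":0,"ay":0,"az":0}]'
python3 w.py -35 0 188; python3 - <<'E'
from h import *
from plant import manip
for n,b in(("side",(270,120,390,280)),):
    f=manip.grab_frame(n);crop(f["image"],*b,5 if n=="top" else 4,f"pics/{n}3.png")
E
```

```text
time: 6.42
tool_pos: [0.5596, -0.0304, 0.1859]
tool_rot: [-0.001, 0.992, 0.129, -0.004]
contact_force: [0.4, 0.5, 0.1]
gripper_width: 0.586
t 6.42 jig mm [-34.1   2.9 185.9] Fjig [ 0.4 -0.5  0.1] g 0.586 z axis jig [ 0.003  0.008 -1.   ]
shift mm [ 2.9  0.9 -2.1] rot rad [-0.0029  0.0077 -0.0006]
```

View pics/side3.png

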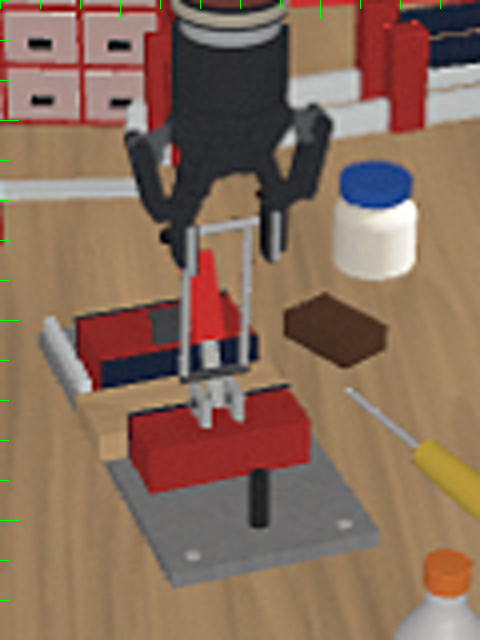

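```bash

python3 -m handwheel '[{"dx":0,"dy":-0.015,"dz":-0.002,"ax":0,"ay":0,"az":0},{"dx":0,"dy":-0.025,"dz":-0.003,"ax":0,"ay":0,"az":0},{"dx":0,"dy":-0.035,"dz":-0.003,"ax":0,"ay":0,"az":0},{"dx":0,"dy":-0.045,"dz":-0.003,"ax":0,"ay":0,"az":0},{"dx":0,"dy":-0.055,"dz":-0.002,"ax":0,"ay":0,"az":0}]'
python3 w.py -35 0 188; python3 - <<'E'
from h import *
from plant import manip
for n,b in(("side",(270,120,390,280)),):
    f=manip.grab_frame(n);crop(f["image"],*b,5 if n=="top" else 4,f"pics/{n}4.png")
E
```

```text
time: 7.1
tool_pos: [0.5481, 0.0234, 0.1926]
tool_rot: [0.0, 0.992, 0.13, 0.0]
contact_force: [0.8, -0.1, 0.3]
gripper_width: 0.591
t 7.1 jig mm [ 20.8   0.3 192.6] Fjig [-0.3 -0.8  0.3] g 0.591 z axis jig [-0.    -0.001 -1.   ]
shift mm [ 0.3 55.8  4.6] rot rad [ 0.0003 -0.0007  0.    ]
```

View pics/side4.png

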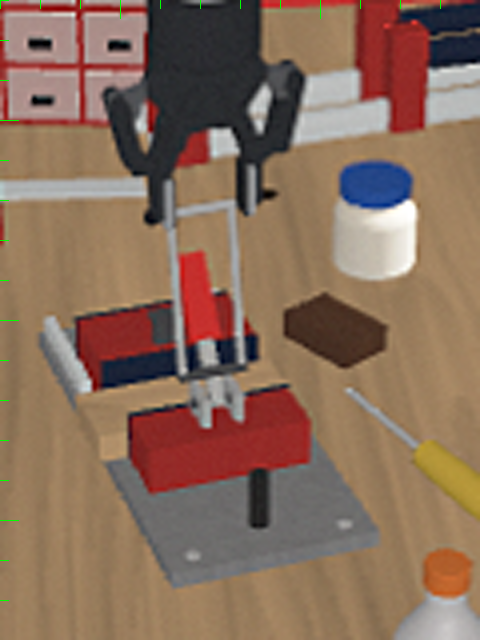

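```bash

python3 -m handwheel '[{"dx":0,"dy":-0.010,"dz":0.006,"ax":0,"ay":0,"az":0},{"dx":0,"dy":-0.020,"dz":0.011,"ax":0,"ay":0,"az":0},{"dx":0,"dy":-0.030,"dz":0.017,"ax":0,"ay":0,"az":0},{"dx":0,"dy":-0.040,"dz":0.024,"ax":0,"ay":0,"az":0},{"dx":0,"dy":-0.049,"dz":0.032,"ax":0,"ay":0,"az":0}]'
python3 w.py 73 0 159; python3 - <<'E'
from h import *
from plant import manip
for n,b in(("side",(270,120,390,280)),("top",(170,205,320,305))):
    f=manip.grab_frame(n);crop(f["image"],*b,5 if n=="top" else 4,f"pics/{n}5.png")
E
```

```text
time: 7.78
tool_pos: [0.5354, 0.0707, 0.1598]
tool_rot: [-0.0, 0.992, 0.129, 0.0]
contact_force: [0.4, 0.4, 0.5]
gripper_width: 0.588
t 7.78 jig mm [ 69.8   0.4 159.8] Fjig [ 0.3 -0.5  0.5] g 0.588 z axis jig [ 0. -0. -1.]
shift mm [ 0.4 -3.2  0.8] rot rad [-0.0001 -0.0002 -0.0001]
```

View pics/side5.png

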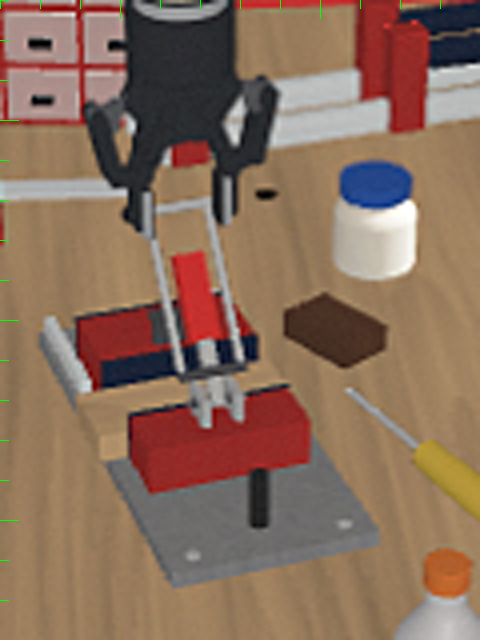

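View pics/top5.png

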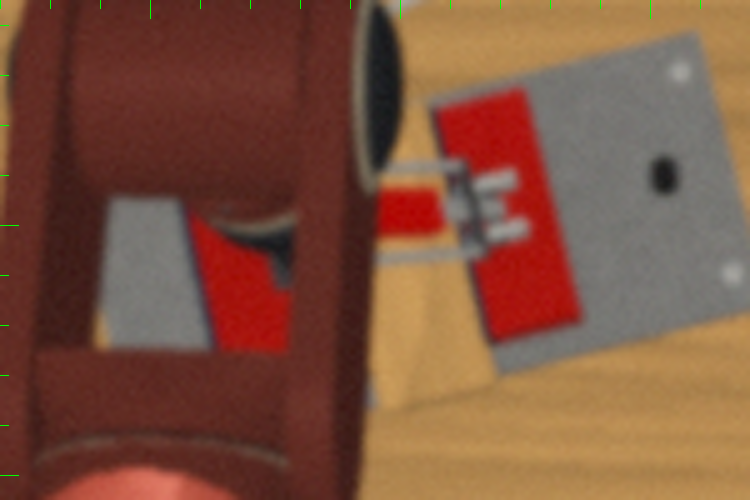

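```bash

python3 -m handwheel '[{"dx":0,"dy":0.012,"dz":0,"ax":0,"ay":0,"az":0},{"dx":0,"dy":0.012,"dz":-0.025,"ax":0,"ay":0,"az":0},{"dx":0,"dy":0,"dz":-0.042,"ax":0,"ay":0,"az":0},{"dx":0,"dy":-0.025,"dz":-0.038,"ax":0,"ay":0,"az":0},{"dx":0,"dy":-0.03,"dz":-0.025,"ax":0,"ay":0,"az":0}]'
python3 w.py 102 0 165; python3 - <<'E'
from h import *
from plant import manip
for n,b in(("side",(270,120,390,280)),):
    f=manip.grab_frame(n);crop(f["image"],*b,5 if n=="top" else 4,f"pics/{n}6.png")
E
```

```text
time: 8.5
tool_pos: [0.5285, 0.0999, 0.1866]
tool_rot: [0.0, 0.991, 0.13, 0.002]
contact_force: [0.5, -0.5, 0.6]
gripper_width: 0.587
t 8.5 jig mm [ 99.8  -0.5 186.6] Fjig [-0.6 -0.4  0.6] g 0.587 z axis jig [-0.001 -0.003 -1.   ]
shift mm [-0.5 -2.2 21.6] rot rad [ 0.0007 -0.0032  0.0012]
```

View pics/side6.png

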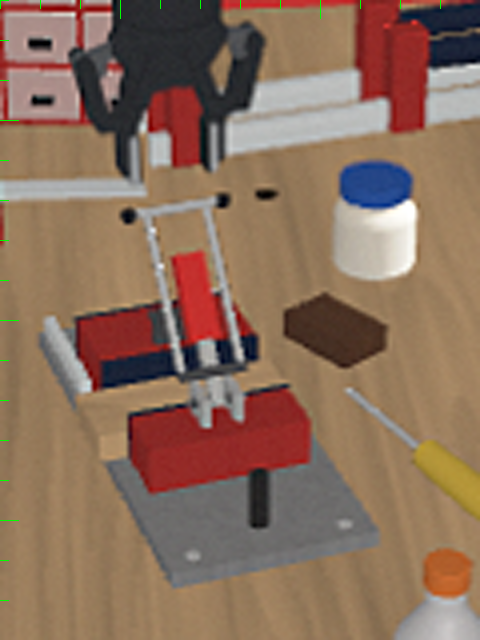

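```bash

python3 -m handwheel '[{"dx":0,"dy":0,"dz":0.015,"ax":0,"ay":0,"az":0},{"dx":0,"dy":-0.008,"dz":0.029,"ax":0,"ay":0,"az":0},{"dx":0,"dy":-0.016,"dz":0.044,"ax":0,"ay":0,"az":0},{"dx":0,"dy":-0.022,"dz":0.060,"ax":0,"ay":0,"az":0},{"dx":0,"dy":-0.027,"dz":0.077,"ax":0,"ay":0,"az":0}]'
python3 w.py 130 0 65; python3 - <<'E'
from h import *
from plant import manip
for n,b in(("side",(270,120,390,280)),):
    f=manip.grab_frame(n);crop(f["image"],*b,5 if n=="top" else 4,f"pics/{n}7.png")
E
```

```text
time: 9.18
tool_pos: [0.5205, 0.1248, 0.1065]
tool_rot: [0.0, 0.992, 0.129, -0.001]
contact_force: [0.4, -0.2, 0.9]
gripper_width: 0.587
t 9.18 jig mm [125.9   0.9 106.5] Fjig [-0.3 -0.3  0.9] g 0.587 z axis jig [-0.     0.001 -1.   ]
shift mm [ 0.9 -4.1 41.5] rot rad [ 0.0004  0.0011 -0.0007]
```

View pics/side7.png

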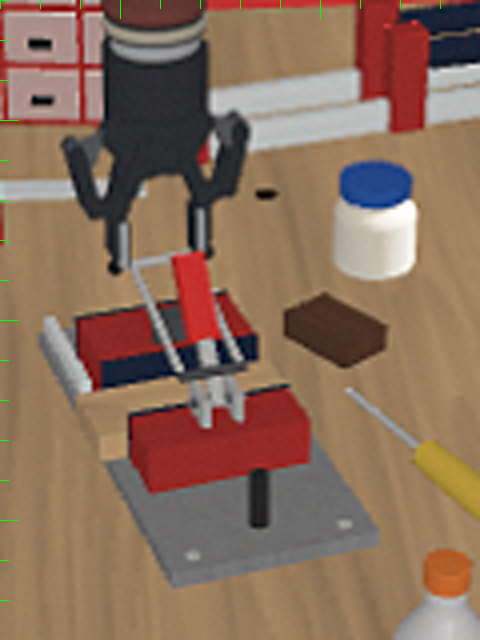

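```bash

python3 -m handwheel '[{"dx":0,"dy":-0.003,"dz":0.014,"ax":0,"ay":0,"az":0},{"dx":0,"dy":-0.004,"dz":0.024,"ax":0,"ay":0,"az":0},{"dx":0,"dy":-0.004,"dz":0.032,"ax":0,"ay":0,"az":0},{"dx":0,"dy":-0.004,"dz":0.038,"ax":0,"ay":0,"az":0},{"dx":0,"dy":-0.004,"dz":0.041,"ax":0,"ay":0,"az":0}]'
python3 w.py 130 0 65; python3 - <<'E'
from h import *
from plant import manip
for n,b in(("side",(270,120,390,280)),):
    f=manip.grab_frame(n);crop(f["image"],*b,5 if n=="top" else 4,f"pics/{n}8.png")
E
```

```text
time: 9.85
tool_pos: [0.5199, 0.1288, 0.0671]
tool_rot: [0.0, 0.992, 0.129, -0.0]
contact_force: [0.4, 0.1, 0.6]
gripper_width: 0.589
t 9.85 jig mm [130.    0.4  67.1] Fjig [ 0.  -0.5  0.6] g 0.589 z axis jig [-0.  0. -1.]
shift mm [ 0.4 -0.   2.1] rot rad [ 0.0001  0.0001 -0.0004]
```

View pics/side8.png

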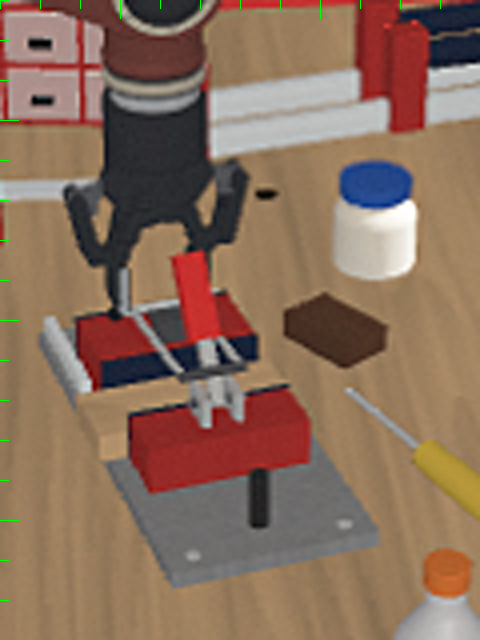

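```bash

python3 -m handwheel '[{"dx":0,"dy":0,"dz":0.002,"ax":0,"ay":0,"az":0},{"dx":0,"dy":0,"dz":0.004,"ax":0,"ay":0,"az":0},{"dx":0,"dy":0,"dz":0.005,"ax":0,"ay":0,"az":0}]'
python3 w.py 130 0 60
```

```text
time: 10.28
tool_pos: [0.52, 0.1289, 0.0624]
tool_rot: [0.0, 0.992, 0.129, 0.0]
contact_force: [-0.6, -0.3, 1.0]
gripper_width: 0.585
t 10.28 jig mm [130.1   0.3  62.4] Fjig [-0.1  0.6  1. ] g 0.585 z axis jig [-0. -0. -1.]
shift mm [0.3 0.1 2.4] rot rad [ 0.0001 -0.0002 -0.0003]
```

```bash

python3 -m handwheel '[{"dx":0,"dy":0,"dz":0.001,"ax":0,"ay":0,"az":0},{"dx":0,"dy":0,"dz":0.002,"ax":0,"ay":0,"az":0}]'
python3 w.py 130 0 60
```

```text
time: 10.52
tool_pos: [0.5199, 0.1289, 0.0603]
tool_rot: [0.0, 0.992, 0.129, 0.0]
contact_force: [-0.1, -0.1, 0.1]
gripper_width: 0.585
t 10.53 jig mm [130.1   0.3  60.3] Fjig [-0.1  0.1  0.1] g 0.585 z axis jig [-0. -0. -1.]
shift mm [0.3 0.1 0.3] rot rad [ 0.     -0.0002 -0.0002]
```

```bash

python3 -m handwheel '[{"dx":0,"dy":0,"dz":0.001,"ax":0,"ay":0,"az":0},{"dx":0,"dy":0,"dz":0.002,"ax":0,"ay":0,"az":0}]'
python3 w.py 130 0 60
```

```text
time: 10.78
tool_pos: [0.52, 0.1289, 0.0587]
tool_rot: [-0.0, 0.992, 0.129, 0.0]
contact_force: [-2.4, -0.5, 4.8]
gripper_width: 0.587
t 10.78 jig mm [130.1   0.3  58.7] Fjig [0.2 2.4 4.8] g 0.587 z axis jig [ 0. -0. -1.]
shift mm [ 0.3  0.1 -1.3] rot rad [-0.     -0.     -0.0002]
```

```bash

python3 -m handwheel '[{"dx":0,"dy":0,"dz":0.001,"ax":0,"ay":0,"az":0},{"dx":0,"dy":0,"dz":0.002,"ax":0,"ay":0,"az":0}]'
python3 w.py 130 0 60
```

```text
time: 11.02
tool_pos: [0.5202, 0.129, 0.0584]
tool_rot: [0.0, 0.992, 0.129, -0.0]
contact_force: [-7.2, -2.1, 15.1]
gripper_width: 0.593
t 11.03 jig mm [1.301e+02 1.000e-01 5.840e+01] Fjig [-0.2  7.5 15.1] g 0.593 z axis jig [-0.     0.001 -1.   ]
shift mm [ 0.1  0.1 -1.6] rot rad [ 0.      0.0007 -0.0001]
```

```bash

python3 -m handwheel '[{"dx":0,"dy":0,"dz":-0.02,"ax":0,"ay":0,"az":0},{"dx":0,"dy":-0.03,"dz":-0.04,"ax":0,"ay":0,"az":0},{"dx":0,"dy":-0.07,"dz":-0.05,"ax":0,"ay":0,"az":0},{"dx":0,"dy":-0.07,"dz":-0.05,"ax":0,"ay":0,"az":0}]'
python3 w.py 130 0 60; python3 - <<'E'
from h import *
from plant import manip
for n,b in(("side",(285,180,365,260)),("top",(190,215,300,295))):
    f=manip.grab_frame(n);np.savez(f"{n}9.npz",**f);crop(f["image"],*b,7,f"pics/{n}9.png")
E
```

```text
time: 11.52
tool_pos: [0.5021, 0.1985, 0.1074]
tool_rot: [-0.0, 0.991, 0.131, 0.001]
contact_force: [-0.5, -0.2, 0.6]
gripper_width: 0.59
t 11.53 jig mm [ 2.019e+02 -2.000e-01  1.074e+02] Fjig [-0.   0.5  0.6] g 0.59 z axis jig [ 0.    -0.002 -1.   ]
shift mm [-0.5 71.9 47.4] rot rad [-0.0003 -0.0023  0.0029]
```

View pics/side9.png

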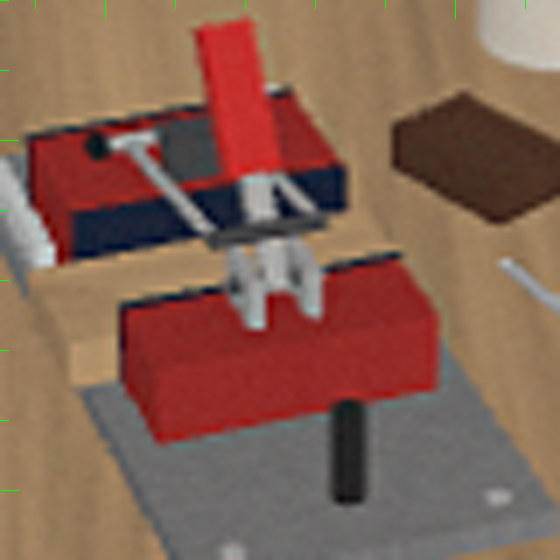

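View pics/top9.png

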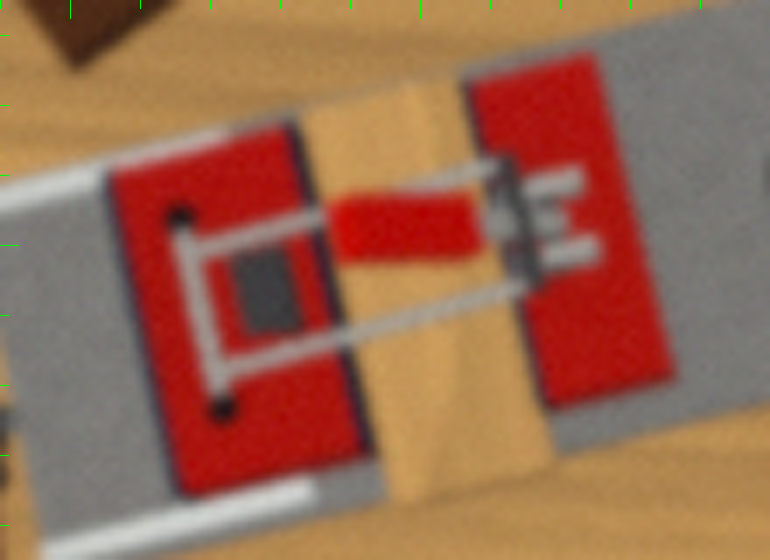

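The bar lies on the jaw behind the keeper, with its balls at crop (180,215) and (222,408) in the top view. Next I'll measure its position.

```bash
python3 - <<'E'
from h import *
t=dict(np.load("top9.npz"))
def m(P,h): P=np.array(P)/7+[190,215]; return w2j(pix2w(t,P[:,0],P[:,1],h=h)).round(1)
print("balls",m([[180,215],[222,408]],.0585)); print("jaw top corners",m([[295,125],[368,455],[108,178],[185,495]],.055))
print("lip corners",m([[232,255],[245,335],[290,245],[302,328]],.0705)); print("handle end",m([[332,235]],.15))
print("fixed",m([[470,90],[552,405]],.048), "board",m([[300,115],[385,500],[462,80],[552,455]],.034))
E
python3 w.py 155 0 60
```

```text
balls [[127.3 -36.8  58.5]
 [128.6  34.4  58.5]]
jaw top corners [[ 80.4 -58.9  55. ]
 [ 82.9  63.3  55. ]
 [149.9 -57.2  55. ]
 [148.9  60.6  55. ]]
lip corners [[111.  -15.7  70.5]
 [113.1  13.2  70.5]
 [ 90.4 -13.9  70.5]
 [ 93.1  15.8  70.5]]
handle end [[ 67.    1.7 150. ]]
fixed [[ 16.9 -56.9  48. ]
 [ 16.   61.7  48. ]] board [[ 80.  -66.8  34. ]
 [ 83.1  77.9  34. ]
 [ 19.6 -64.4  34. ]
 [ 21.1  77.4  34. ]]
t 11.62 jig mm [200.1   0.6 106. ] Fjig [-0.4 -1.6  0. ] g 0.589 z axis jig [-0.  0. -1.]
shift mm [ 0.5 45.1 46.1] rot rad [0.0004 0.0002 0.0006]
```

```bash

python3 -m handwheel '[{"dx":0,"dy":0.025,"dz":0.01,"ax":0,"ay":0,"az":0},{"dx":0,"dy":0.045,"dz":0.025,"ax":0,"ay":0,"az":0},{"dx":0,"dy":0.045,"dz":0.04,"ax":0,"ay":0,"az":0},{"dx":0,"dy":0.045,"dz":0.05,"ax":0,"ay":0,"az":0},{"dx":0,"dy":0.045,"dz":0.052,"ax":0,"ay":0,"az":0}]'
python3 w.py 144 0 54
```

```text
time: 12.25
tool_pos: [0.5126, 0.1533, 0.053]
tool_rot: [-0.0, 0.992, 0.13, -0.001]
contact_force: [-0.3, 0.7, 0.6]
gripper_width: 0.589
t 12.25 jig mm [155.5   1.2  53. ] Fjig [0.8 0.1 0.6] g 0.589 z axis jig [ 0.     0.002 -1.   ]
shift mm [ 1.2 11.5 -1. ] rot rad [-0.0004  0.0022 -0.    ]
```

```bash

python3 -m handwheel '[{"dx":0,"dy":0.004,"dz":0,"ax":0,"ay":0,"az":0},{"dx":0,"dy":0.008,"dz":0,"ax":0,"ay":0,"az":0},{"dx":0,"dy":0.011,"dz":0,"ax":0,"ay":0,"az":0},{"dx":0,"dy":0.014,"dz":0,"ax":0,"ay":0,"az":0}]'
python3 w.py 124 0 54
```

```text
time: 12.75
tool_pos: [0.5171, 0.1408, 0.0547]
tool_rot: [-0.002, 0.992, 0.129, 0.0]
contact_force: [-2.3, 9.9, 1.0]
gripper_width: 0.586
t 12.75 jig mm [1.423e+02 1.000e-01 5.470e+01] Fjig [10.2 -0.3  1. ] g 0.586 z axis jig [ 0.004 -0.001 -1.   ]
shift mm [ 0.1 18.3  0.7] rot rad [-0.0039 -0.001  -0.0015]
```

```bash

python3 -m handwheel '[{"dx":0,"dy":0.002,"dz":0,"ax":0,"ay":0,"az":0},{"dx":0,"dy":0.004,"dz":0,"ax":0,"ay":0,"az":0},{"dx":0,"dy":0.006,"dz":0,"ax":0,"ay":0,"az":0}]'
python3 w.py 124 0 54; python3 - <<'E'
from h import *
from plant import manip
for n,b in(("side",(285,180,365,260)),):
    f=manip.grab_frame(n);crop(f["image"],*b,7,f"pics/{n}10.png")
E
```

```text
time: 13.12
tool_pos: [0.5182, 0.1363, 0.0547]
tool_rot: [-0.003, 0.992, 0.129, 0.0]
contact_force: [-2.5, 9.8, 1.6]
gripper_width: 0.59
t 13.12 jig mm [1.376e+02 1.000e-01 5.470e+01] Fjig [10.1 -0.1  1.6] g 0.59 z axis jig [ 0.006 -0.001 -1.   ]
shift mm [ 0.1 13.6  0.6] rot rad [-0.0058 -0.0008 -0.0011]
```

View pics/side10.png

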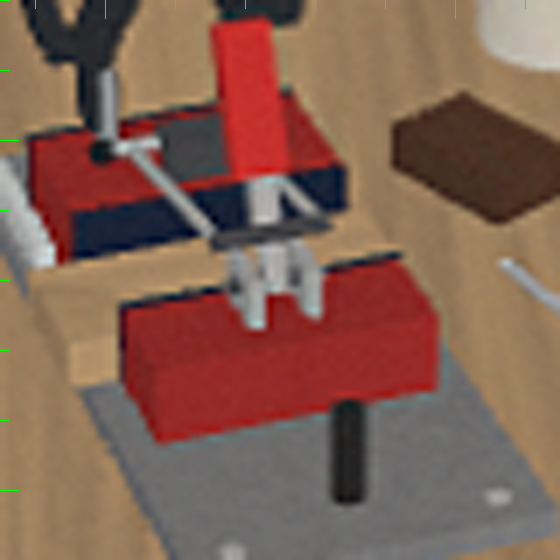

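```bash

python3 -m handwheel '[{"dx":0,"dy":0.002,"dz":0,"ax":0,"ay":0,"az":0},{"dx":0,"dy":0.004,"dz":0,"ax":0,"ay":0,"az":0},{"dx":0,"dy":0.006,"dz":0,"ax":0,"ay":0,"az":0},{"dx":0,"dy":0.008,"dz":0,"ax":0,"ay":0,"az":0}]'
python3 w.py 124 0 54; python3 - <<'E'
from h import *
from plant import manip
for n,b in(("side",(285,180,365,260)),):
    f=manip.grab_frame(n);crop(f["image"],*b,7,f"pics/{n}11.png")
E
```

```text
time: 13.68
tool_pos: [0.5204, 0.1281, 0.0547]
tool_rot: [-0.002, 0.992, 0.129, 0.0]
contact_force: [-1.0, 7.5, 1.4]
gripper_width: 0.586
t 13.68 jig mm [1.292e+02 1.000e-01 5.470e+01] Fjig [ 7.5 -0.9  1.4] g 0.586 z axis jig [ 0.005 -0.001 -1.   ]
shift mm [0.1 5.2 0.7] rot rad [-0.0049 -0.0008 -0.0009]
```

View pics/side11.png

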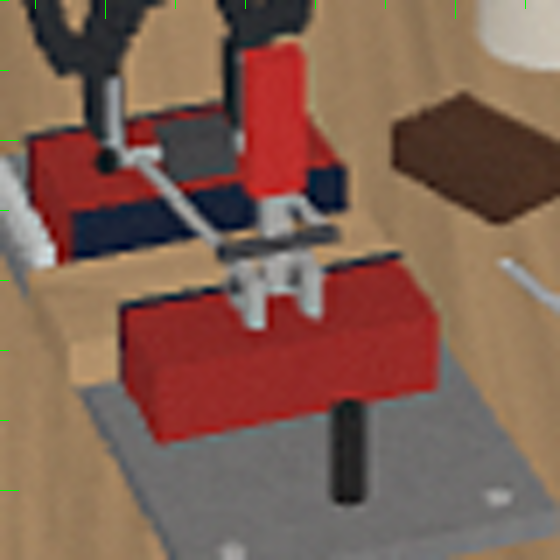

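```bash

python3 -m handwheel '[{"dx":0,"dy":0.002,"dz":0,"ax":0,"ay":0,"az":0},{"dx":0,"dy":0.004,"dz":0,"ax":0,"ay":0,"az":0},{"dx":0,"dy":0.005,"dz":0,"ax":0,"ay":0,"az":0}]'
python3 w.py 124 0 54
```

```text
time: 14.1
tool_pos: [0.5217, 0.123, 0.0547]
tool_rot: [-0.002, 0.992, 0.129, 0.0]
contact_force: [-1.7, 7.2, 1.9]
gripper_width: 0.59
t 14.1 jig mm [123.9   0.2  54.7] Fjig [ 7.4 -0.2  1.9] g 0.59 z axis jig [ 0.004 -0.001 -1.   ]
shift mm [ 0.2 -0.1  0.7] rot rad [-0.0043 -0.0006 -0.001 ]
```

```bash

python3 -m handwheel '[{"dx":0,"dy":0.001,"dz":0,"ax":0,"ay":0,"az":0},{"dx":0,"dy":0.002,"dz":0,"ax":0,"ay":0,"az":0}]'
python3 w.py 124 0 54; python3 - <<'E'
from h import *
from plant import manip
for n,b in(("side",(285,180,365,260)),):
    f=manip.grab_frame(n);crop(f["image"],*b,7,f"pics/{n}12.png")
E
```

```text
time: 14.35
tool_pos: [0.5222, 0.1211, 0.0547]
tool_rot: [-0.002, 0.992, 0.129, 0.0]
contact_force: [-2.2, 6.7, 1.7]
gripper_width: 0.593
t 14.35 jig mm [122.    0.2  54.7] Fjig [7.  0.4 1.7] g 0.593 z axis jig [ 0.004 -0.001 -1.   ]
shift mm [ 0.2 -2.   0.7] rot rad [-0.0044 -0.0007 -0.0009]
```

View pics/side12.png

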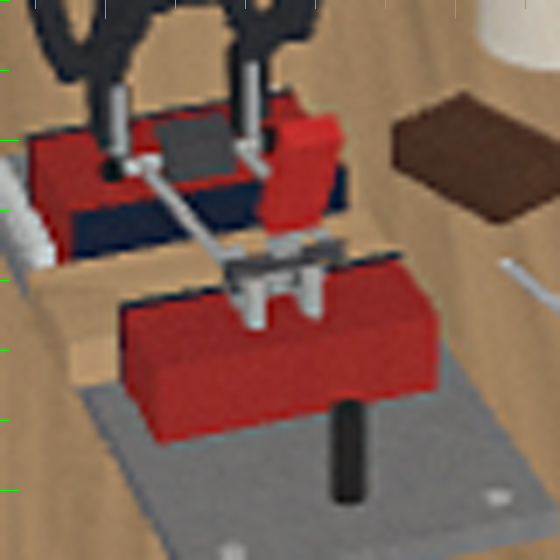

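```bash

python3 -m handwheel '[{"dx":0,"dy":0.001,"dz":0,"ax":0,"ay":0,"az":0},{"dx":0,"dy":0.0015,"dz":0,"ax":0,"ay":0,"az":0}]'
python3 w.py 124 0 54
```

```text
time: 14.65
tool_pos: [0.5225, 0.1202, 0.0548]
tool_rot: [-0.003, 0.992, 0.129, -0.0]
contact_force: [-2.6, 9.5, 2.7]
gripper_width: 0.586
t 14.65 jig mm [1.211e+02 1.000e-01 5.480e+01] Fjig [9.9 0.  2.7] g 0.586 z axis jig [ 0.006 -0.001 -1.   ]
shift mm [ 0.1 -2.9  0.8] rot rad [-0.0057 -0.0007 -0.0012]
```

```bash

python3 -m handwheel '[{"dx":0,"dy":0.001,"dz":0,"ax":0,"ay":0,"az":0},{"dx":0,"dy":0.001,"dz":0,"ax":0,"ay":0,"az":0}]'
python3 w.py 124 0 54
```

```text
time: 14.9
tool_pos: [0.5225, 0.12, 0.0548]
tool_rot: [-0.004, 0.992, 0.129, -0.0]
contact_force: [-2.7, 11.9, 2.4]
gripper_width: 0.585
t 14.9 jig mm [120.8   0.2  54.8] Fjig [12.1 -0.5  2.4] g 0.585 z axis jig [ 0.007 -0.001 -1.   ]
shift mm [ 0.2 -3.2  0.8] rot rad [-0.0072 -0.0007 -0.0012]
```

```bash

python3 -m handwheel '[{"dx":0,"dy":-0.008,"dz":0,"ax":0,"ay":0,"az":0},{"dx":0,"dy":-0.02,"dz":0,"ax":0,"ay":0,"az":0},{"dx":0,"dy":-0.05,"dz":-0.03,"ax":0,"ay":0,"az":0},{"dx":0,"dy":-0.09,"dz":-0.07,"ax":0,"ay":0,"az":0},{"dx":0,"dy":-0.09,"dz":-0.12,"ax":0,"ay":0,"az":0}]' 255
python3 w.py 124 0 54; python3 - <<'E'
from h import *
from plant import manip
for n,b in(("side",(285,180,365,260)),("top",(190,215,300,295))):
    f=manip.grab_frame(n);np.savez(f"{n}13.npz",**f);crop(f["image"],*b,7,f"pics/{n}13.png")
E
```

```text
time: 15.52
tool_pos: [0.4981, 0.2058, 0.174]
tool_rot: [-0.0, 0.991, 0.131, -0.001]
contact_force: [0.2, 0.4, 0.4]
gripper_width: 0.0
t 15.53 jig mm [210.    1.7 174. ] Fjig [ 0.3 -0.3  0.4] g 0.0 z axis jig [ 0.001  0.003 -1.   ]
shift mm [  1.8  86.1 120. ] rot rad [-0.0006  0.0029  0.0029]
```

View pics/side13.png

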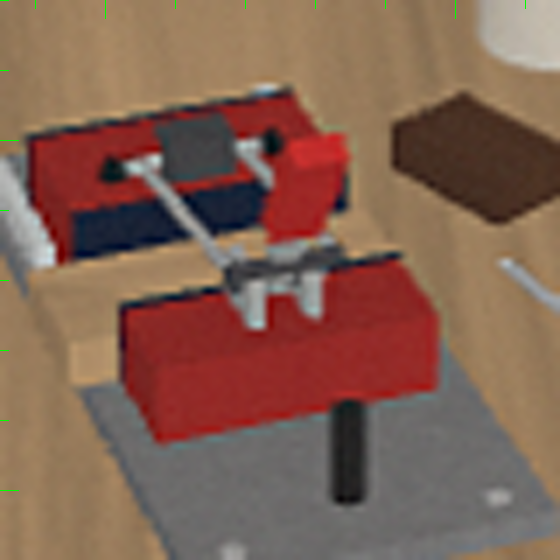

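View pics/top13.png

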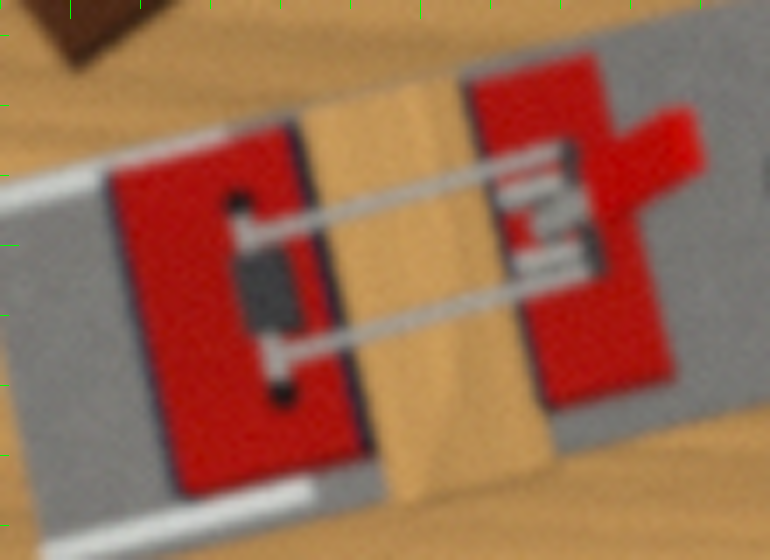

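```bash
python3 - <<'E'
from h import *
from scipy.optimize import least_squares
t=dict(np.load("top13.npz"));s=dict(np.load("side13.npz"))
P=np.array([[240,203],[283,393]])/7+[190,215]; b=w2j(pix2w(t,P[:,0],P[:,1],h=.0585)); print(b.round(1))
# far end-face edge on the press side
def pts(l):
    d=np.array([-np.cos(l),0,np.sin(l)]);n=np.array([np.sin(l),0,np.cos(l)])
    return np.array([[0,0,60]]+0*np.array([0])+105*d+6*sg*n+[0,y,0] for sg in(1,-1) for y in(-11,11)).reshape(-1,3) if 0 else np.array([np.array([0,0,60])+105*d+6*sg*n+np.array([0,y,0]) for sg in(1,-1) for y in(-11,11)])
for l in (0.7,0.8,0.9,1.0,1.1,1.2):
    w=jig2w(pts(l),pose); print(l,((proj(t,w)-[190,215])*7).round(0).tolist(),((proj(s,w)-[285,180])*7).round(0).tolist())
E
```

```text
[[105.6 -35.6  58.5]
 [106.5  34.7  58.5]]
0.7 [[745.0, 100.0], [762.0, 162.0], [768.0, 100.0], [785.0, 162.0]] [[361.0, 216.0], [307.0, 226.0], [368.0, 246.0], [314.0, 257.0]]
0.8 [[723.0, 102.0], [739.0, 164.0], [748.0, 100.0], [765.0, 162.0]] [[354.0, 190.0], [300.0, 200.0], [362.0, 219.0], [308.0, 230.0]]
0.9 [[698.0, 104.0], [714.0, 167.0], [726.0, 101.0], [743.0, 164.0]] [[347.0, 164.0], [292.0, 175.0], [355.0, 193.0], [301.0, 203.0]]
1.0 [[671.0, 107.0], [688.0, 171.0], [702.0, 104.0], [718.0, 167.0]] [[339.0, 141.0], [285.0, 151.0], [348.0, 168.0], [294.0, 178.0]]
1.1 [[643.0, 112.0], [659.0, 175.0], [675.0, 107.0], [692.0, 170.0]] [[330.0, 118.0], [276.0, 128.0], [340.0, 144.0], [286.0, 154.0]]
1.2 [[613.0, 117.0], [630.0, 181.0], [647.0, 111.0], [663.0, 175.0]] [[322.0, 98.0], [268.0, 108.0], [332.0, 121.0], [277.0, 131.0]]
```

```bash

python3 -m handwheel '[{"dx":0,"dy":0.05,"dz":-0.03,"ax":0,"ay":0,"az":0},{"dx":0,"dy":0.1,"dz":-0.04,"ax":0,"ay":0,"az":0},{"dx":0,"dy":0.15,"dz":-0.04,"ax":0,"ay":0,"az":0},{"dx":0,"dy":0.185,"dz":-0.02,"ax":0,"ay":0,"az":0},{"dx":0,"dy":0.21,"dz":0.02,"ax":0,"ay":0,"az":0}]'
python3 w.py -20 0 138
```

```text
time: 16.25
tool_pos: [0.5555, -0.0009, 0.1552]
tool_rot: [0.001, 0.992, 0.129, 0.002]
contact_force: [0.2, -0.2, -0.7]
gripper_width: 0.001
t 16.25 jig mm [ -4.5  -0.7 155.2] Fjig [-0.2 -0.1 -0.7] g 0.001 z axis jig [-0.002 -0.004 -1.   ]
shift mm [-0.8 15.5 17.2] rot rad [ 0.0018 -0.0042 -0.0019]
```

```bash

python3 -m handwheel '[{"dx":0,"dy":0.008,"dz":0.013,"ax":0,"ay":0,"az":0},{"dx":0,"dy":0.018,"dz":0.017,"ax":0,"ay":0,"az":0},{"dx":0,"dy":0.018,"dz":0.017,"ax":0,"ay":0,"az":0}]'
python3 w.py -31 0 136;python3 - <<'E'
from h import *
from plant import manip
for n,b in(("side",(285,180,365,260)),):
    f=manip.grab_frame(n);crop(f["image"],*b,7,f"pics/{n}14.png")
E
```

```text
time: 16.62
tool_pos: [0.5592, -0.0164, 0.1383]
tool_rot: [0.0, 0.992, 0.129, 0.001]
contact_force: [1.5, 0.3, -0.2]
gripper_width: -0.004
t 16.62 jig mm [-20.5  -0.2 138.3] Fjig [-0.1 -1.6 -0.2] g -0.004 z axis jig [-0.    -0.001 -1.   ]
shift mm [-0.2 10.5  2.3] rot rad [ 0.0004 -0.0013 -0.0002]
```

View pics/side14.png

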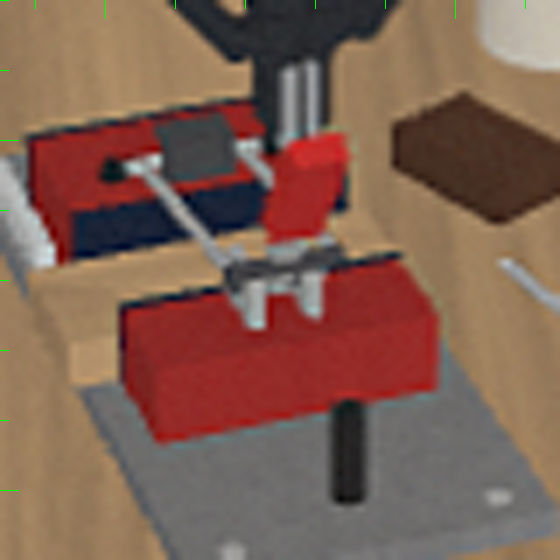

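```bash

python3 -m handwheel '[{"dx":0,"dy":0.006,"dz":0,"ax":0,"ay":0,"az":0},{"dx":0,"dy":0.011,"dz":0.001,"ax":0,"ay":0,"az":0},{"dx":0,"dy":0.0175,"dz":0.0055,"ax":0,"ay":0,"az":0},{"dx":0,"dy":0.0245,"dz":0.011,"ax":0,"ay":0,"az":0},{"dx":0,"dy":0.031,"dz":0.017,"ax":0,"ay":0,"az":0}]'
python3 w.py -51 0 121;python3 - <<'E'
from h import *
from plant import manip
for n,b in(("side",(285,180,365,260)),):
    f=manip.grab_frame(n);crop(f["image"],*b,7,f"pics/{n}15.png")
E
```

```text
time: 17.3
tool_pos: [0.5672, -0.0469, 0.1211]
tool_rot: [-0.0, 0.992, 0.129, 0.001]
contact_force: [-0.3, 3.0, 5.1]
gripper_width: -0.0
t 17.3 jig mm [-52.   -0.2 121.1] Fjig [ 3.  -0.5  5.1] g -0.0 z axis jig [-0.    -0.002 -1.   ]
shift mm [-0.2 -1.   0.1] rot rad [ 0.0002 -0.0016 -0.0004]
```

View pics/side15.png

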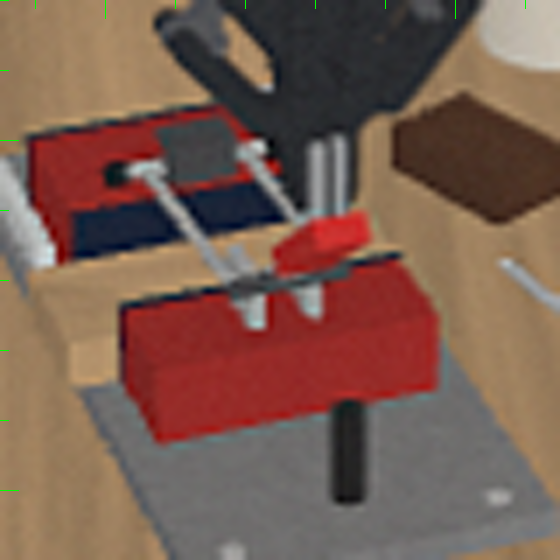

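```bash

python3 -m handwheel '[{"dx":0,"dy":0.006,"dz":0.0067,"ax":0,"ay":0,"az":0},{"dx":0,"dy":0.011,"dz":0.0138,"ax":0,"ay":0,"az":0},{"dx":0,"dy":0.0153,"dz":0.0215,"ax":0,"ay":0,"az":0}]'
python3 w.py -67 0 100
```

```text
time: 17.73
tool_pos: [0.5711, -0.062, 0.0992]
tool_rot: [0.001, 0.992, 0.129, 0.001]
contact_force: [-0.8, 0.9, 3.8]
gripper_width: -0.0
t 17.73 jig mm [-67.5  -0.   99.2] Fjig [1.1 0.5 3.8] g -0.0 z axis jig [-0.001 -0.001 -1.   ]
shift mm [-0.  -0.5 -0.8] rot rad [ 0.0012 -0.0013 -0.0004]
```

```bash

python3 -m handwheel '[{"dx":0,"dy":0.002,"dz":0.004,"ax":0,"ay":0,"az":0},{"dx":0,"dy":0.004,"dz":0.008,"ax":0,"ay":0,"az":0},{"dx":0,"dy":0.0052,"dz":0.0125,"ax":0,"ay":0,"az":0},{"dx":0,"dy":0.006,"dz":0.0165,"ax":0,"ay":0,"az":0}]'
python3 w.py -73 0 84;python3 - <<'E'
from h import *
from plant import manip
for n,b in(("side",(285,180,365,260)),):
    f=manip.grab_frame(n);crop(f["image"],*b,7,f"pics/{n}16.png")
E
```

```text
time: 18.23
tool_pos: [0.5711, -0.0671, 0.0812]
tool_rot: [-0.0, 0.992, 0.129, -0.001]
contact_force: [-0.6, -0.6, 0.6]
gripper_width: 0.004
t 18.23 jig mm [-72.5   1.2  81.2] Fjig [-0.4  0.7  0.6] g 0.004 z axis jig [ 0.001  0.002 -1.   ]
shift mm [ 1.2  0.5 -2.8] rot rad [-0.0007  0.0018 -0.0002]
```

View pics/side16.png

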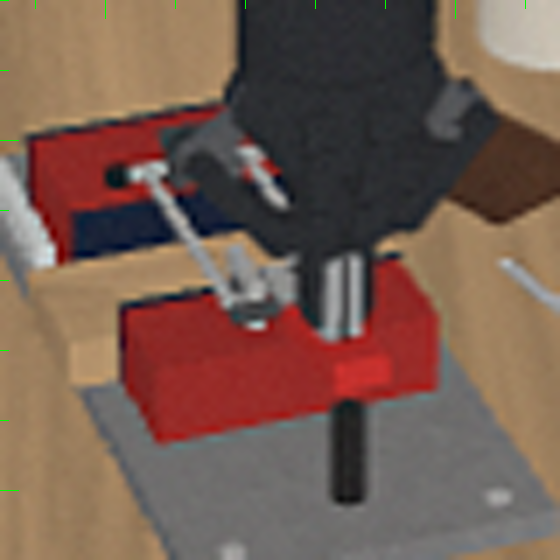

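The handle, at crop (362,372), already looks below the fingers and on its rest, so it has sprung past centre. I'll press gently to confirm.

```bash

python3 -m handwheel '[{"dx":0,"dy":0.003,"dz":0.006,"ax":0,"ay":0,"az":0},{"dx":0,"dy":0.004,"dz":0.011,"ax":0,"ay":0,"az":0},{"dx":0,"dy":0.004,"dz":0.014,"ax":0,"ay":0,"az":0},{"dx":0,"dy":0.004,"dz":0.014,"ax":0,"ay":0,"az":0}]'
python3 w.py -76 0 66
```

```text
time: 18.77
tool_pos: [0.5727, -0.0709, 0.0679]
tool_rot: [-0.0, 0.992, 0.129, -0.0]
contact_force: [-0.1, -0.2, -0.9]
gripper_width: -0.002
t 18.77 jig mm [-76.5   0.7  67.9] Fjig [-0.2  0.2 -0.9] g -0.002 z axis jig [ 0.     0.001 -1.   ]
shift mm [ 0.7 -0.5  1.9] rot rad [-0.0004  0.0007 -0.0002]
```

```bash

python3 -m handwheel '[{"dx":0,"dy":0,"dz":0.001,"ax":0,"ay":0,"az":0},{"dx":0,"dy":0,"dz":0.002,"ax":0,"ay":0,"az":0},{"dx":0,"dy":0,"dz":0.002,"ax":0,"ay":0,"az":0}]'
python3 w.py -76 0 66
```

```text
time: 19.15
tool_pos: [0.5732, -0.071, 0.067]
tool_rot: [0.0, 0.992, 0.129, 0.0]
contact_force: [-2.0, 0.5, 4.3]
gripper_width: -0.0
t 19.15 jig mm [-76.8   0.2  67. ] Fjig [1.  1.8 4.3] g -0.0 z axis jig [-0. -0. -1.]
shift mm [ 0.2 -0.8  1. ] rot rad [ 0.0002 -0.0003 -0.0001]
```

```bash

python3 -m handwheel '[{"dx":0,"dy":0,"dz":0.001,"ax":0,"ay":0,"az":0},{"dx":0,"dy":0,"dz":0.002,"ax":0,"ay":0,"az":0}]'
python3 w.py -76 0 66
python3 -m handwheel '[{"dx":0,"dy":0,"dz":-0.02,"ax":0,"ay":0,"az":0},{"dx":0,"dy":0.02,"dz":-0.06,"ax":0,"ay":0,"az":0},{"dx":0,"dy":0.08,"dz":-0.11,"ax":0,"ay":0,"az":0},{"dx":0,"dy":0.13,"dz":-0.15,"ax":0,"ay":0,"az":0},{"dx":0,"dy":0.18,"dz":-0.18,"ax":0,"ay":0,"az":0}]'
python3 - <<'E'
from h import *
from plant import manip
where(manip)
for n,b in(("side",(285,180,365,260)),("top",(190,215,300,295))):
    f=manip.grab_frame(n);np.savez(f"{n}17.npz",**f);crop(f["image"],*b,7,f"pics/{n}17.png")
    cv2.imwrite(f"pics/{n}17f.png",f["image"])
E
```

```text
time: 19.4
tool_pos: [0.5734, -0.071, 0.0668]
tool_rot: [-0.0, 0.992, 0.129, -0.0]
contact_force: [-8.3, 1.7, 17.4]
gripper_width: 0.003
t 19.4 jig mm [-76.8   0.   66.8] Fjig [ 3.8  7.6 17.4] g 0.003 z axis jig [ 0.  0. -1.]
shift mm [ 0.  -0.8  0.8] rot rad [-0.0001  0.0002 -0.0001]
time: 20.02
tool_pos: [0.6171, -0.2359, 0.2401]
tool_rot: [0.001, 0.992, 0.13, 0.001]
contact_force: [1.2, -0.3, 0.0]
gripper_width: -0.003
t 20.02 jig mm [-2.474e+02  2.000e-01  2.401e+02] Fjig [-0.6 -1.1  0. ] g -0.003 z axis jig [-0.002 -0.002 -1.   ]
```

View pics/side17.png

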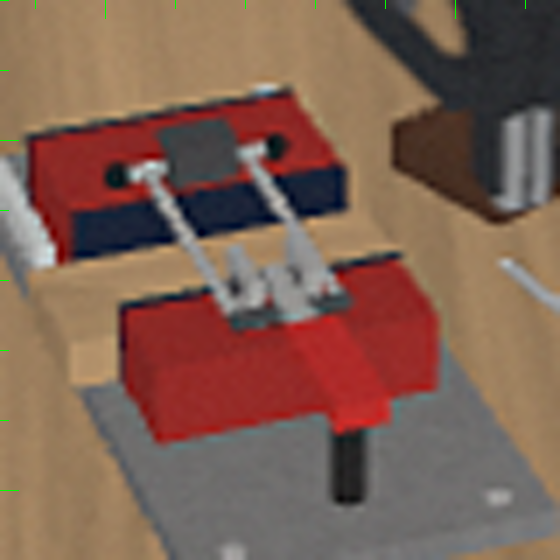

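View pics/top17.png

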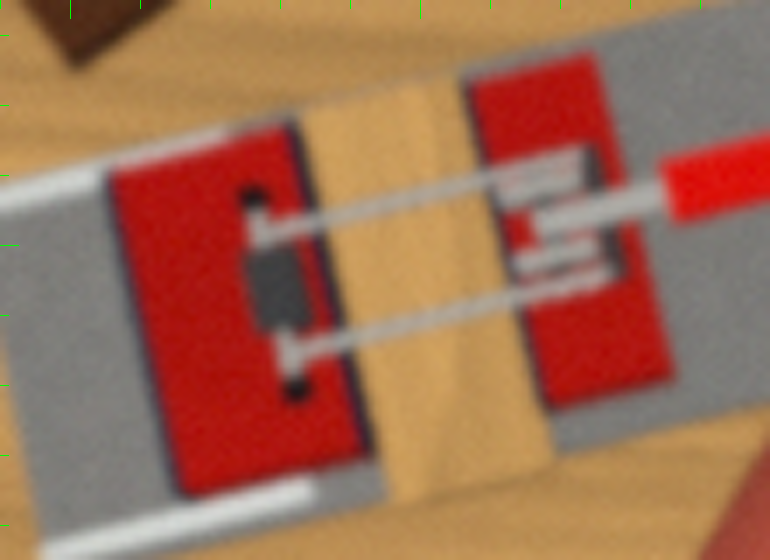

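```bash
python3 - <<'E'
from h import *
t=dict(np.load("top17.npz"));s=dict(np.load("side17.npz"))
def m(P,h): P=np.array(P)/7+[190,215]; return w2j(pix2w(t,P[:,0],P[:,1],h=h)).round(1)
print("balls",m([[253,195],[296,390]],.0585)); print("jaw",m([[295,125],[368,455]],.055),"lip",m([[245,258],[260,333]],.0705))
print("board",m([[300,112],[385,500],[462,80],[552,455]],.034))
for l in(0,.06,.12): print(l,((proj(s,jig2w([[-105*np.cos(l)+6*np.sin(l),y,60+105*np.sin(l)+6*np.cos(l)] for y in(-11,11)],pose))-[285,180])*7).round(0).tolist())
E
```

```text
balls [[100.4 -37.2  58.5]
 [101.7  34.8  58.5]]
jaw [[ 80.4 -58.9  55. ]
 [ 82.9  63.3  55. ]] lip [[106.8 -13.5  70.5]
 [107.8  13.8  70.5]]
board [[ 79.8 -67.9  34. ]
 [ 83.1  77.9  34. ]
 [ 19.6 -64.4  34. ]
 [ 21.1  77.4  34. ]]
0 [[386.0, 400.0], [332.0, 411.0]]
0.06 [[386.0, 386.0], [332.0, 396.0]]
0.12 [[385.0, 371.0], [331.0, 382.0]]
```

View pics/side17f.png

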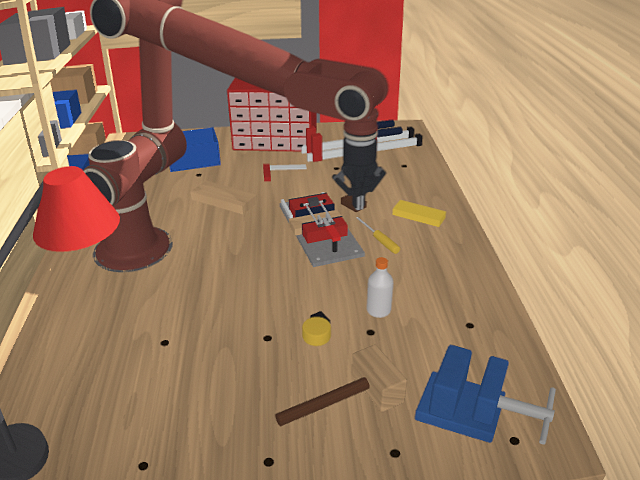

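```bash
python3 -c "
from plant import manip
print(manip.job_done())"
```

```text
the job is handed in; nothing more can be done
None
```

The board is clamped and the job is handed in, about 20 s into the 72 s allowed. No verdict comes back, so these are my own checks.

**What I did:**
- **Jaw:** I pushed it in until it stopped at about 14 N.
- **Loop:** I swung it over and down behind the keeper. I then drew the bar in under the lip at 7 to 12 N, with the lever at about 1.0 rad.
- **Lever:** I pressed it down at about 6 N until it sprang past centre, then pressed it home to confirm (17 N at most, my highest reading all along). I then moved the arm clear, so nothing is touching.

**What the last pictures and measurements showed:**
- **Lever:** at about 0 rad, resting on its post.
- **Bar:** still caught under the lip. Bar and lip both moved about 5 mm towards jig -x as the lever closed, so the clamp is loaded. At the stated 20 N/mm that suggests roughly 100 N, but I had no direct reading of the clamp force.
- **Board:** within about 1 mm of the fixed jaw. The measured skew was 0.01 to 0.02 rad, under the 0.03 limit but close to what the pictures can resolve.
- **Bystanders:** none looked moved in the last side picture. I did not measure them.

**What I couldn't settle:** if the keeper-seat point is fixed to the jaw rather than moving with the keeper, the bar is about 6 mm off it, beyond the 4 mm limit. I assumed it moves with the keeper.

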